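# Kit the detector mount into the carrier tray

## Robot

A 6-joint arm with a two-finger parallel gripper is mounted at the origin on a cart in front of the work surface, level with it; the furniture and walls round the work are solid. World frame = base frame: x ahead of the robot, y to its left, z up, the work surface at z = 0. Lengths are in m, angles in rad, forces in N, time in s.
With the tool pointing down it reaches from about 0.35 to 0.975 m from the base axis. Payload 4.9 kg.
Tool frame: the origin (TCP) lies at the very end of the fingers, on their centre line; the grasp point (between the pads) lies 19 mm behind it; z points along the fingers, y is the line along which they close (so a half turn about z gives the same grasp; the last joint's range is limited). The gripper opens to 85 mm and grips with 20 to 120 N. Pads are 22 mm wide; open, the fingers measure 114 mm over their backs; the gripper's body (76 mm by 85 mm) begins 54 mm behind the grasp point. The pads swing forward as they close: fully open they stand 13 mm farther back than shut.
Start: joints at [-1.423, 0.053, 1.613, -0, 1.476, -0.119], TCP at [0.165, -0.603, 0.231] pointing down, gripper open.
Joint ranges: [-3.01, 3.01], [-1.01, 2.22], [0.06, 2.58], [-1.02, 4.17], [0.09, 2.62], [-3.14, 3.14]. Speed limits (rad/s): [2.57, 2.57, 3.14, 3.14, 3.14, 3.14].

## Interface

Orientations are given as a unit quaternion [w, x, y, z].
In Python, from plant import state, optics, ticket, nets gives the robot as it stands. The module is installed in compiled form; this text tells all that it offers.
- The arm moves only by the shell command python3 -m inch 'ROWS' [OPENING]. ROWS is JSON, a list of rows, each an object of numbers: "dx", "dy", "dz": the shift along the tool's x, y, z as a fraction of full scale; "rx", "ry", "rz": the turn, a rotation vector about the tool's x, y, z as a fraction of full scale. In form: [{"dx": .., "dy": .., "dz": .., "rx": .., "ry": .., "rz": ..}, ...]. A call has 1 to 5 rows; each row is the pose to reach, as a shift and turn from the pose commanded when the call began, along the tool's axes at that moment; what a row does not reach only later rows make up. Full scale, the value 1, is 0.8 m for a shift and 1.5 rad for a turn. A row lasts 1/10 s, in which the tool goes at most 50 mm and 8.59 degrees, less where a joint would pass 70% of its speed; a pose out of reach is approached as far as the arm can. A call with a number of a shift or a turn outside -1 to 1 is refused whole. A call with a gripper value outside its range is refused whole. OPENING is the opening, from -1 (shut) to 1 (fully open), set as the call begins (- or left out, the last holds). The fingers move at their own pace and stop on an object; the grip force is fixed at half the most. Time passes only in rows, so rows that repeat a pose let the fingers close. It gives the time, the measured TCP pose, the force, the opening and the grip force at its end, in the units of the state.
- state(): the state, without advancing time (a new reading comes with each control period).
- optics.grab_frame(name): name is "scene" or "side" or "wrist"; returns the picture (400x640x3 uint8, red, green, blue); there is no depth.
- optics.camera_info(name): a dict with "fx", "fy", "cx", "cy" (pixels), "R" (3x3) and "t" (3): a world point X has camera coordinates R X + t. Camera axes: x right, y down, z forward; pixel columns grow to the right and rows downward; lengths in m; the calibration is good to about 2 mm. A picture is of the moment at which its call begins: read the wrist's pose just before it. camera_info takes no time and is no camera call; for the wrist camera it gives the pose at the moment of the call.
- ticket.job_done(): hands the job in; it is judged then, once.
Trained networks look in the newest picture that a camera, given by its name, has taken for a name from the list of things; names that differ only in an ending like _2 or _b are one class to them, and where a whole thing is asked for, a point or a joint stands for the part that bears it (a point fixed in the world has none). Each returns a list of dicts, best first, with "confidence" (0 to 1); they miss things now and then, are a little off and sometimes report something else, mostly with a low value. They report only what shows in the picture. A call takes as long as a camera call.
- nets.boxes_of(camera, name): "bbox" ([centre column, centre row, width, height] in pixels, round what is visible of it).
- nets.outline_of(camera, name): "pixels" (400x640 bool, what is visible of it) and "bbox" ([centre column, centre row, width, height] in pixels, round what is visible of it).
The state is a dict: "time": time; "joint_pos": joint angles; "joint_vel": joint speeds; "joint_efforts": joint torques, N m; "tool_pos": TCP position; "tool_rot": TCP orientation; "contact_force": force on the tool from outside, world axes, zero at the start; "ft_torque": the same for the moment, N m; "gripper_width": opening from 0.0 (shut) to 1.0 (fully open); "grasp_force": force on a finger pad.
Only numpy, scipy, OpenCV 4.12 (cv2) and the standard library are available. Lean on these libraries where they do the work, as an engineer would, in place of code of your own. Each camera call takes 0.05 s, during which the arm holds its last target. There are 200 camera calls.

## Task

Put together the kit for one detector mount in the carrier tray: stand the tall post holder upright in the blue bin, lay the long slotted base flat in the yellow bin, and lay the T-shaped coax connector in the red bin. Set each part down on the floor of its bin without dropping it. Leave the short post holder, the short base and the straight connector lying where they are on the bench.

Things in the scene. Friction and masses are not known exactly. Their poses are not given: they have to be found in the camera images.
- tall_holder_center (a point): Tall post holder: black upright tube, about 25 mm across and 50 mm high, with a small thumbscrew sticking out 10 mm on one side near the top. Stands on the bench. This point is on the tube's axis, half-way up (25 mm above its underside); z is the tube's axis, the thumbscrew sticks out along +y, so grip it along x.
- long_base_center (a point): Long slotted base: flat black bar 25 x 76 x 10 mm with a small red dot on one long side, lying flat on the bench. Centre of the bar (5 mm above its underside); y is along its 76 mm length, x across its 25 mm width, z up.
- tee_center (a point): T-shaped metal coax connector, 26 x 38 x 12 mm, lying flat on the bench. This point is the centre of its outline, 6 mm above its underside; the straight bar of the T runs along y, the stem points to -x (stem tip at x = -13 mm, far face of the bar at x = +13 mm), so it can be gripped along x over its full 26 mm or along y across the 11 mm wide stem; z up.
- short_holder_center (a point): Look-alike, not for the kit: short post holder, black tube about 25 mm across and only 18 mm high, with a side thumbscrew. Point on its axis, 9 mm above its underside.
- short_base_center (a point): Look-alike, not for the kit: short mounting base, flat black bar 25 x 50 x 10 mm. Its centre; y along its 50 mm length.
- barrel_center (a point): Look-alike, not for the kit: straight metal coax connector, 12 x 22 x 12 mm, lying on the bench. Its centre; y along its length.
- blue_bin_floor (a point): Blue plastic bin, open at the top, 104 x 90 mm outside, 100 x 86 mm inside, walls 2 mm thick and 15 mm high above its inner floor; fixed. One of three in a row on a low fixed aluminium carrier tray. This point is the centre of the inner floor (7 mm above the bench); x is along the 100 mm side, y along the 86 mm side (the row), z up.
- yellow_bin_floor (a point): Yellow plastic bin, open at the top, 104 x 90 mm outside, 100 x 86 mm inside, walls 2 mm thick and 15 mm high above its inner floor; fixed. One of three in a row on a low fixed aluminium carrier tray. This point is the centre of the inner floor (7 mm above the bench); x is along the 100 mm side, y along the 86 mm side (the row), z up.
- red_bin_floor (a point): Red plastic bin, open at the top, 104 x 90 mm outside, 100 x 86 mm inside, walls 2 mm thick and 15 mm high above its inner floor; fixed. One of three in a row on a low fixed aluminium carrier tray. This point is the centre of the inner floor (7 mm above the bench); x is along the 100 mm side, y along the 86 mm side (the row), z up.

How it is judged:
By the outcome, as a careful person would: the job done as asked, in the order asked, and still so for the second after the job is handed in, with the robot touching nothing.
It also fails if it takes over 83 s, if anything falls off the work surface, if the arm or the gripper's body presses on something with over 40 N, if the wrist force passes 120 N, or if a joint passes its speed limit or range.

## Working session

There is one attempt and no reset: what is moved stays moved. The work goes in short steps, Python scripts to look and compute and a shell command to move; the robot and the scene stay as the last step left them, time stands still between calls to the robot, and variables do not carry over. Pictures are saved under pics/ and viewed, at most 15 in all, crops included, and the job is handed in when it is done.

```bash
mkdir -p pics
cat > h.py <<'E'
import numpy as np, cv2
from plant import state, optics, ticket, nets
from scipy.spatial.transform import Rotation as Rn
def save(im,n): cv2.imwrite('pics/'+n,im[:,:,::-1])
def ray(ci,u,v):
    R=np.array(ci['R']);t=np.array(ci['t'])
    return -R.T@t, R.T@np.array([(u-ci['cx'])/ci['fx'],(v-ci['cy'])/ci['fy'],1])
def onz(ci,u,v,z):
    c,d=ray(ci,u,v); return c+d*(z-c[2])/d[2]
def proj(ci,X):
    p=np.array(ci['R'])@np.array(X)+ci['t']; return np.array([ci['fx']*p[0]/p[2]+ci['cx'],ci['fy']*p[1]/p[2]+ci['cy']])
def pose():
    s=state(); q=s['tool_rot']; return np.array(s['tool_pos']), Rn.from_quat([q[1],q[2],q[3],q[0]])
E
python3 - <<'E'
from h import *
print(state())
cs=[]
for c in ['scene','side','wrist']:
    im=optics.grab_frame(c); save(im,c+'0.png'); ci=optics.camera_info(c)
    print(c,{k:np.round(v,3).tolist() for k,v in ci.items()})
    for n in ['tall_holder_center','long_base_center','tee_center','short_holder_center','short_base_center','barrel_center']:
        for b in nets.boxes_of(c,n)[:2]: 
            z={'tall':.025,'shor':.007}.get(n[:4],.005); u=b['bbox']
            print(c,n,round(b['confidence'],2),np.round(u),onz(ci,u[0],u[1],z).round(3))
E
```

```text
{'time': 0.0, 'joint_pos': array([-1.42297176e+00,  5.33143185e-02,  1.61430956e+00, -2.81421960e-05,
        1.47601166e+00, -1.18995621e-01]), 'joint_vel': array([ 0.00023151, -0.0003018 ,  0.00019374,  0.00098053, -0.00014701,
        0.00047862]), 'joint_efforts': array([ 1.03084225e-03, -3.93681479e+01, -3.70174527e+01, -6.69498445e-05,
        7.09206535e-03, -2.36361177e-05]), 'tool_pos': array([ 0.16469238, -0.60225397,  0.23008011]), 'tool_rot': array([-1.02113314e-03,  9.91113369e-01,  1.33015966e-01, -2.87281402e-05]), 'contact_force': array([0.09112399, 0.41915757, 0.38598793]), 'ft_torque': array([ 0.02831234, -0.03506329,  0.0038014 ]), 'grasp_force': 0.0, 'gripper_width': 1.0000635998084784}
scene {'fx': 413.325, 'fy': 413.325, 'cx': 317.214, 'cy': 192.758, 'R': [[-0.646, -0.763, 0.021], [-0.412, 0.326, -0.851], [0.642, -0.559, -0.525]], 't': [0.357, 0.259, 0.608]}
scene tall_holder_center 0.63 [334. 232.  15.  27.] [0.429 0.06  0.025]
scene long_base_center 0.8 [241. 279.  43.  22.] [0.451 0.267 0.005]
scene long_base_center 0.55 [284. 251.  15.  15.] [0.466 0.16  0.0
[... 205 characters left out ...]
7]
scene short_base_center 0.79 [366. 221.  19.  15.] [ 0.433 -0.039  0.007]
scene barrel_center 0.39 [234. 213.  57.  40.] [0.641 0.169 0.005]
side {'fx': 416.679, 'fy': 416.679, 'cx': 312.024, 'cy': 204.276, 'R': [[-0.899, -0.438, 0.01], [-0.168, 0.322, -0.932], [0.405, -0.839, -0.363]], 't': [0.495, 0.145, 0.902]}
side tall_holder_center 0.51 [347. 233.   8.  27.] [0.426 0.063 0.025]
side long_base_center 0.56 [299. 280.  34.  20.] [0.447 0.273 0.005]
side tee_center 0.65 [313. 252.  14.   5.] [0.473 0.155 0.005]
wrist {'fx': 330.044, 'fy': 330.044, 'cx': 320.95, 'cy': 198.702, 'R': [[0.264, -0.965, -0.001], [-0.931, -0.255, 0.261], [-0.252, -0.068, -0.965]], 't': [-0.625, -0.034, 0.379]}
```

View pics/scene0.png

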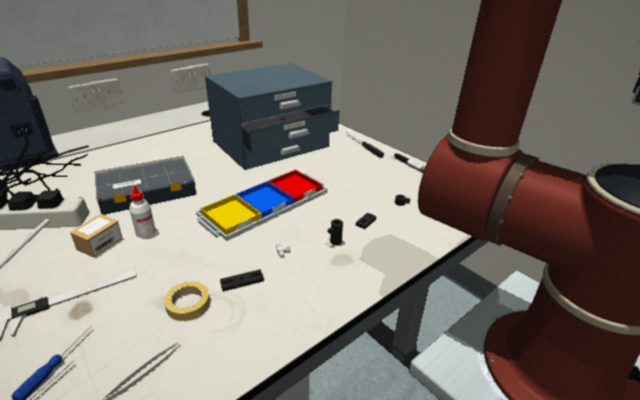

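View pics/side0.png

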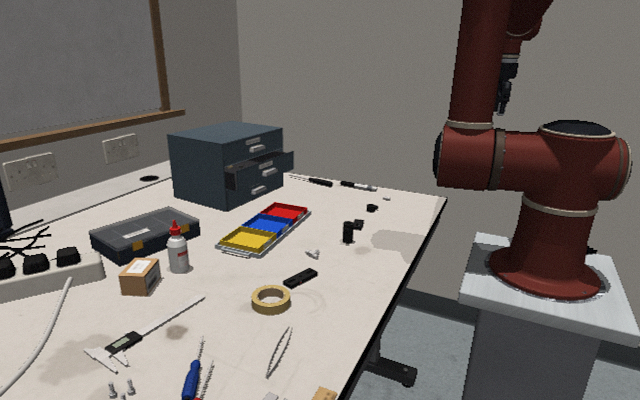

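The scene picture shows the tall holder at (335,232), the long base at (241,279) and the tee at (284,251). The bins are yellow (229,213), blue (265,197) and red (297,184). The side picture agrees: holder (347,233), base (300,278), tee (313,253). The cabinet with its open drawer stands behind the red bin.

```bash
cat >> h.py <<'E'
def go(target,yaw=None,show=True):
    "shift and turn in tool fractions from the present pose, tool pointing down with tool x at yaw"
    p,R=pose(); d=R.inv().apply(np.array(target)-p)/.8
    out=[d.round(4).tolist()]
    if yaw is not None:
        x=np.array([np.cos(yaw),np.sin(yaw),0]);z=np.array([0,0,-1.])
        T=Rn.from_matrix(np.c_[x,np.cross(z,x),z]); r=(R.inv()*T).as_rotvec()/1.5; out.append(r.round(4).tolist())
    if show: print('go',np.round(target,4),yaw,'->',out, 'dist',np.linalg.norm(d*.8).round(3))
    return out
def tri(views):
    "views: (ci,u,v)"
    A=np.zeros((3,3));b=np.zeros(3)
    for ci,u,v in views:
        c,d=ray(ci,u,v); d=d/np.linalg.norm(d); P=np.eye(3)-np.outer(d,d); A+=P;b+=P@c
    return np.linalg.solve(A,b)
def yaw():
    x=pose()[1].as_matrix()[:,0]; return np.arctan2(x[1],x[0])
E
python3 - <<'E'
from h import *
cs={c:optics.camera_info(c) for c in ['scene','side','wrist']}
p,R=pose(); c,d=ray(cs['wrist'],320,200)
print('cam in tool',R.inv().apply(c-p).round(3),R.inv().apply(d).round(3))
for n,a,b in [('tall',(334,232),(347,233)),('long',(241,279),(299,280)),('tee',(284,250),(313,252))]:
    print(n,tri([(cs['scene'],*a),(cs['side'],*b)]).round(3))
for c in ['scene','side']:
    im=cv2.cvtColor(cv2.imread(f'pics/{c}0.png'),cv2.COLOR_BGR2HSV)
    for n,(lo,hi) in {'y':(24,32),'b':(100,125),'r':(0,4)}.items():
        m=((im[...,0]>=lo)&(im[...,0]<=hi)&(im[...,1]>180)&(im[...,2]>90)); m[:,400:]=0
        k,l,st,ce=cv2.connectedComponentsWithStats(m.astype(np.uint8)); i=1+st[1:,4].argmax()
        q=cv2.boxPoints(cv2.minAreaRect(np.argwhere(l==i)[:,::-1].astype(np.float32)))
        print(c,n,st[i],ce[i].round(0),onz(cs[c],*ce[i],.012).round(3))
c=cs['scene']
print('cab',onz(c,238,163,0),onz(c,338,130,.07),onz(c,322,187,.02))
go([.43,.06,.30],0.27); go([.36,.06,.30],np.pi/2)
E
```

```text
cam in tool [ 0.066 -0.    -0.143] [-0.264 -0.004  0.964]
tall [0.427 0.062 0.027]
long [ 0.453  0.265 -0.   ]
tee [0.471 0.157 0.005]
scene y [ 201  196   60   38 1243] [230. 213.] [0.638 0.181 0.012]
scene b [238 183  55  34 923] [265. 197.] [0.643 0.083 0.012]
scene r [271 171  51  31 739] [296. 184.] [ 0.647 -0.012  0.012]
side y [224 232  44  16 280] [248. 239.] [0.636 0.179 0.012]
side b [243 214  49  19 474] [269. 223.] [0.642 0.07  0.012]
side r [267 202  40  17 342] [286. 210.] [ 0.645 -0.025  0.012]
cab [0.85250067 0.03184272 0.        ] [ 0.73447636 -0.2293799   0.07      ] [ 0.58672945 -0.04355554  0.02      ]
go [0.43 0.06 0.3 ] 0.27 -> [[0.5383, -0.7119, -0.0859], [0.0, -0.0, -0.0021]] dist 0.717
go [0.36 0.06 0.3 ] 1.5707963267948966 -> [[0.4539, -0.7349, -0.0859], [0.0, -0.0, -0.8693]] dist 0.694
```

```bash
python3 -c "
from h import *
go([.50,.12,.30],0.)"
```

```text
go [0.5  0.12 0.3 ] 0.0 -> [[0.6424, -0.7611, -0.0859], [0.0, -0.0, 0.1779]] dist 0.8
```

```bash
for i in 1 2 3 4; do python3 -m inch '[{"dx":0.16,"dy":-0.19,"dz":-0.021},{"dx":0.16,"dy":-0.19,"dz":-0.021},{"dx":0.16,"dy":-0.19,"dz":-0.021},{"dx":0.16,"dy":-0.19,"dz":-0.021},{"dx":0.16,"dy":-0.19,"dz":-0.021}]'; done; python3 -m inch '[{"rz":0.178},{"rz":0.178},{"rz":0.178}]'
cat > look.py <<'E'
from h import *
import sys,pickle
def look(tag,names,zs):
    ci=optics.camera_info('wrist'); im=optics.grab_frame('wrist'); save(im,tag+'.png'); out={'ci':ci}
    for n in names:
        for o in nets.outline_of('wrist',n)[:2]:
            m=o['pixels'].astype(np.uint8); 
            if m.sum()<10: continue
            P=np.argwhere(m)[:,::-1].astype(np.float32); r=cv2.minAreaRect(P)
            print(n,round(o['confidence'],2),np.round(o['bbox']),'cen',P.mean(0).round(1),onz(ci,*P.mean(0),zs).round(4), 'box',onz(ci,*r[0],zs).round(4),[onz(ci,*q,zs)[:2].round(3).tolist() for q in cv2.boxPoints(r)])
            out.setdefault(n,P.mean(0))
    pickle.dump(out,open(tag+'.pkl','wb')); return out
E
python3 -c "
from look import *
print(pose()[0],yaw(),state()['time'])
look('w1',['tall_holder_center','long_base_center','tee_center','blue_bin_floor','yellow_bin_floor','red_bin_floor'],.007)"
```

```text
[ 0.16480354 -0.60287481  0.2312939 ] 0.26684275024301735 1.05validation failed for argument at $[0]...
validation failed for argument at $[0]...
validation failed for argument at $[0]...
validation failed for argument at $[0]...
validation failed for argument at $[0]...
```

View pics/w1.png

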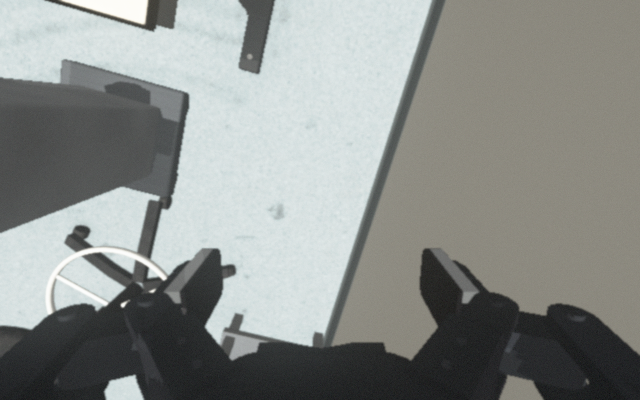

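Every call was refused because each row apparently needs all six keys, so the arm hasn't moved. The picture shows only the floor, with the open fingers at about (205,280) and (440,280). I'll send complete rows.

```bash
for i in 1 2 3 4; do python3 -m inch '[{"dx":0.16,"dy":-0.19,"dz":-0.021,"rx":0,"ry":0,"rz":0},{"dx":0.16,"dy":-0.19,"dz":-0.021,"rx":0,"ry":0,"rz":0},{"dx":0.16,"dy":-0.19,"dz":-0.021,"rx":0,"ry":0,"rz":0},{"dx":0.16,"dy":-0.19,"dz":-0.021,"rx":0,"ry":0,"rz":0},{"dx":0.16,"dy":-0.19,"dz":-0.021,"rx":0,"ry":0,"rz":0}]'; done; python3 -m inch '[{"dx":0,"dy":0,"dz":0,"rx":0,"ry":0,"rz":0.178},{"dx":0,"dy":0,"dz":0,"rx":0,"ry":0,"rz":0.178},{"dx":0,"dy":0,"dz":0,"rx":0,"ry":0,"rz":0.178}]'
python3 -c "
from look import *
print(pose()[0],yaw(),state()['time'])
look('w2',['tall_holder_center','long_base_center','tee_center','blue_bin_floor','yellow_bin_floor','red_bin_floor'],.007)"
```

```text
time: 1.9
tool_pos: [0.2501, -0.4189, 0.2489]
tool_rot: [0.0, 0.991, 0.135, 0.001]
contact_force: [-0.0, -1.0, 0.2]
gripper_width: 1.003
grasp_force: 0.0
time: 2.4
tool_pos: [0.3337, -0.2386, 0.266]
tool_rot: [0.0, 0.991, 0.137, 0.001]
contact_force: [-0.2, -0.5, -0.1]
gripper_width: 0.998
grasp_force: 0.0
time: 2.9
tool_pos: [0.4167, -0.0578, 0.2825]
tool_rot: [-0.0, 0.991, 0.137, 0.001]
contact_force: [-0.1, -1.0, 0.6]
gripper_width: 0.996
grasp_force: 0.0
time: 3.4
tool_pos: [0.5001, 0.1214, 0.2983]
tool_rot: [-0.0, 0.991, 0.135, -0.0]
contact_force: [0.1, -0.2, 0.1]
gripper_width: 1.001
grasp_force: 0.0
time: 3.7
tool_pos: [0.4987, 0.117, 0.2981]
tool_rot: [0.0, 1.0, -0.001, -0.0]
contact_force: [0.7, -0.5, 0.3]
gripper_width: 1.001
grasp_force: 0.0
[0.49872127 0.11702199 0.29814988] -0.0017109220748909224 3.7
tall_holder_center 0.91 [367. 216.  27.  31.] cen [366.1 217. ] [0.4209 0.0549 0.007 ] box [0.422 0.054 0.007] [[0.411, 0.078], [0.447, 0.067], [0.433, 0.03], [0.397, 0.041]]
tall_holder_center 0.66 [605. 209.  14.  16.] cen [603.6 211.4] [ 0.4284 -0.2718  0.007 ] box [ 0.4
[... 620 characters left out ...]
or 0.48 [212. 200.  60.  34.] cen [210.9 196.8] [0.4501 0.2669 0.007 ] box [0.4499 0.2666 0.007 ] [[0.449, 0.309], [0.475, 0.298], [0.451, 0.225], [0.424, 0.235]]
yellow_bin_floor 0.85 [266.  48.  84.  96.] cen [266.7  46.6] [0.6381 0.1827 0.007 ] box [0.6377 0.1836 0.007 ] [[0.688, 0.231], [0.693, 0.138], [0.583, 0.133], [0.578, 0.233]]
red_bin_floor 0.56 [428.  44.  87.  87.] cen [424.1  42.5] [ 0.6423 -0.0076  0.007 ] box [ 0.6407 -0.0095  0.007 ] [[0.688, 0.042], [0.688, -0.053], [0.59, -0.064], [0.59, 0.037]]
red_bin_floor 0.28 [528. 203.  29.  22.] cen [528.6 203. ] [ 0.4406 -0.1667  0.007 ] box [ 0.4403 -0.1677  0.007 ] [[0.435, -0.145], [0.46, -0.151], [0.445, -0.19], [0.42, -0.185]]
```

View pics/w2.png

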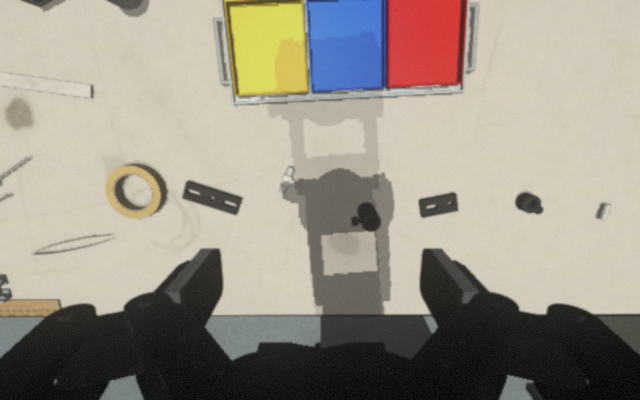

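The wrist view shows:
- **Kit parts:** tall holder at (369,215) with its screw to the left (354,221), long base at (212,197), tee at (289,180).
- **Bins:** at the top of the picture, with the tray almost square to the base.
- **Look-alikes:** on the right.

I'll go above the holder, turned so the fingers grip across the thumbscrew direction.

```bash
python3 -m inch '[{"dx":-0.095,"dy":0.07,"dz":0.185,"rx":0,"ry":0,"rz":-0.43},{"dx":-0.095,"dy":0.07,"dz":0.185,"rx":0,"ry":0,"rz":-0.43},{"dx":-0.095,"dy":0.07,"dz":0.185,"rx":0,"ry":0,"rz":-0.43},{"dx":-0.095,"dy":0.07,"dz":0.185,"rx":0,"ry":0,"rz":-0.43},{"dx":-0.095,"dy":0.07,"dz":0.185,"rx":0,"ry":0,"rz":-0.43}]' 0; for i in 1 2; do python3 -m inch '[{"dx":0,"dy":0,"dz":0,"rx":0,"ry":0,"rz":-0.43},{"dx":0,"dy":0,"dz":0,"rx":0,"ry":0,"rz":-0.43},{"dx":0,"dy":0,"dz":0,"rx":0,"ry":0,"rz":-0.43},{"dx":0,"dy":0,"dz":0,"rx":0,"ry":0,"rz":-0.43},{"dx":0,"dy":0,"dz":0,"rx":0,"ry":0,"rz":-0.43}]'; done
python3 -c "
from look import *
print(pose()[0],yaw(),state()['time'])
look('w3',['tall_holder_center','tee_center'],.025)"
```

```text
time: 4.55
tool_pos: [0.4182, 0.0619, 0.1455]
tool_rot: [-0.001, 0.948, 0.318, -0.004]
contact_force: [-0.0, 0.8, 0.5]
gripper_width: 0.506
grasp_force: 0.0
time: 5.05
tool_pos: [0.4224, 0.0626, 0.1506]
tool_rot: [0.0, 0.798, 0.603, 0.0]
contact_force: [-0.2, 0.5, -0.0]
gripper_width: 0.495
grasp_force: 0.0
time: 5.55
tool_pos: [0.4224, 0.0626, 0.1506]
tool_rot: [0.0, 0.566, 0.825, 0.0]
contact_force: [0.7, -0.2, 0.4]
gripper_width: 0.497
grasp_force: 0.0
[0.42238808 0.06258503 0.15064551] 1.9390633357503344 5.55
tall_holder_center 0.72 [326. 200.  32.  47.] cen [324.9 202.7] [0.4292 0.0546 0.025 ] box [0.4287 0.056  0.025 ] [[0.409, 0.07], [0.434, 0.079], [0.449, 0.042], [0.423, 0.032]]
tee_center 0.78 [422.  98.  43.  39.] cen [418.5 100.2] [0.4671 0.1583 0.025 ] box [0.4661 0.1554 0.025 ] [[0.444, 0.15], [0.454, 0.173], [0.488, 0.161], [0.478, 0.137]]
```

View pics/w3.png

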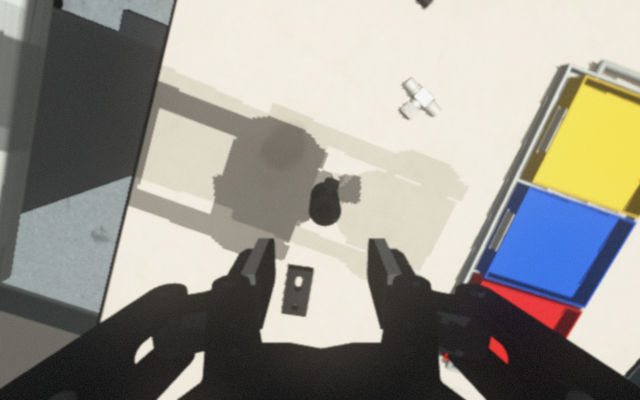

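The holder's top centre is at (325,207) and its screw at (330,184), about 12° right of the tool's x. So the turn should be a little less, to a yaw of about 99°. The tee at (420,98) has its bar running from upper left to lower right and its stem pointing to lower left.

Run:
```python
from h import *
import pickle
a=pickle.load(open('w2.pkl','rb'));b=pickle.load(open('w3.pkl','rb'))
cs,cd=optics.camera_info('scene'),optics.camera_info('side')
for n,s,d in [('tall_holder_center',(334,232),(347,233)),('tee_center',(284,250),(313,252))]:
    print(n,tri([(a['ci'],*a[n]),(b['ci'],*b[n])]).round(4),tri([(a['ci'],*a[n]),(b['ci'],*b[n]),(cs,*s),(cd,*d)]).round(4))
print('top',onz(b['ci'],325,207,.05).round(4), 'screw',onz(b['ci'],330,184,.041).round(4))
t=onz(b['ci'],325,207,.05); s=onz(b['ci'],330,184,.041); print(np.degrees(np.arctan2(*(s-t)[[1,0]])))
go([t[0],t[1],.08],np.radians(99)); go([t[0],t[1],.012],np.radians(99))
```

```text
tall_holder_center [0.4287 0.0574 0.0316] [0.4286 0.0573 0.0248]
tee_center [0.4725 0.1613 0.0035] [0.471  0.1596 0.0067]
top [0.4277 0.0579 0.05  ] screw [0.4256 0.0744 0.041 ]
97.27035066742786
go [0.4277 0.0579 0.08  ] 1.7278759594743862 -> [[-0.0078, 0.004, 0.0883], [0.0002, 0.0001, 0.1375]] dist 0.071
go [0.4277 0.0579 0.012 ] 1.7278759594743862 -> [[-0.0078, 0.004, 0.1733], [0.0002, 0.0001, 0.1375]] dist 0.139
```

```bash
python3 -m inch '[{"dx":-0.008,"dy":0.004,"dz":0,"rx":0,"ry":0,"rz":0.14},{"dx":-0.008,"dy":0.004,"dz":0.05,"rx":0,"ry":0,"rz":0.14},{"dx":-0.008,"dy":0.004,"dz":0.1,"rx":0,"ry":0,"rz":0.14},{"dx":-0.008,"dy":0.004,"dz":0.14,"rx":0,"ry":0,"rz":0.14},{"dx":-0.008,"dy":0.004,"dz":0.175,"rx":0,"ry":0,"rz":0.14}]'; python3 -m inch '[{"dx":0,"dy":0,"dz":0,"rx":0,"ry":0,"rz":0},{"dx":0,"dy":0,"dz":0,"rx":0,"ry":0,"rz":0},{"dx":0,"dy":0,"dz":0,"rx":0,"ry":0,"rz":0},{"dx":0,"dy":0,"dz":0,"rx":0,"ry":0,"rz":0},{"dx":0,"dy":0,"dz":0,"rx":0,"ry":0,"rz":0}]' -1; python3 -m inch '[{"dx":0,"dy":0,"dz":0,"rx":0,"ry":0,"rz":0},{"dx":0,"dy":0,"dz":0,"rx":0,"ry":0,"rz":0}]'
```

```text
time: 6.2
tool_pos: [0.4269, 0.0578, 0.0088]
tool_rot: [-0.0, 0.651, 0.759, -0.0]
contact_force: [-0.0, -0.5, 1.3]
gripper_width: 0.5
grasp_force: 0.0
time: 6.7
tool_pos: [0.4288, 0.0577, 0.012]
tool_rot: [0.001, 0.651, 0.759, 0.001]
contact_force: [0.4, 0.4, -0.4]
gripper_width: 0.279
grasp_force: 58.7
time: 6.9
tool_pos: [0.4279, 0.0578, 0.0109]
tool_rot: [0.0, 0.651, 0.759, 0.0]
contact_force: [0.1, -0.3, -0.3]
gripper_width: 0.281
grasp_force: 58.7
```

```bash
python3 -m inch '[{"dx":0,"dy":0,"dz":-0.05,"rx":0,"ry":0,"rz":0},{"dx":0,"dy":0,"dz":-0.1,"rx":0,"ry":0,"rz":0},{"dx":0,"dy":0,"dz":-0.15,"rx":0,"ry":0,"rz":0},{"dx":0,"dy":0.05,"dz":-0.15,"rx":0,"ry":0,"rz":0},{"dx":0,"dy":0.1,"dz":-0.15,"rx":0,"ry":0,"rz":0}]'; python3 -m inch '[{"dx":-0.005,"dy":0.168,"dz":0,"rx":0,"ry":0,"rz":0},{"dx":-0.005,"dy":0.168,"dz":0,"rx":0,"ry":0,"rz":0},{"dx":-0.005,"dy":0.168,"dz":0,"rx":0,"ry":0,"rz":0},{"dx":-0.005,"dy":0.168,"dz":0,"rx":0,"ry":0,"rz":0},{"dx":-0.005,"dy":0.168,"dz":0,"rx":0,"ry":0,"rz":0}]'
python3 -c "
from look import *
print(pose()[0],yaw(),state())
look('w4',['blue_bin_floor','yellow_bin_floor','red_bin_floor'],.007)"
```

```text
time: 7.4
tool_pos: [0.5093, 0.0702, 0.1348]
tool_rot: [0.003, 0.651, 0.759, 0.003]
contact_force: [-1.2, -0.6, -0.7]
gripper_width: 0.279
grasp_force: 59.1
time: 7.9
tool_pos: [0.6399, 0.0868, 0.1296]
tool_rot: [-0.001, 0.651, 0.759, -0.001]
contact_force: [-0.8, 0.0, -0.1]
gripper_width: 0.277
grasp_force: 59.3
[0.63993666 0.08676842 0.1296261 ] 1.7249116340208477 {'time': 7.9, 'joint_pos': array([ 1.96118107e-02,  1.81178799e-01,  1.64787980e+00,  8.23467682e-06,
        1.31449636e+00, -1.34505855e-01]), 'joint_vel': array([-0.00014177, -0.04091019,  0.04266962,  0.00083255,  0.00037555,
       -0.00092746]), 'joint_efforts': array([-1.04170083e-01, -4.26223040e+01, -3.64170706e+01, -1.34431080e-03,
       -8.74180673e-02,  1.53929832e-03]), 'tool_pos': array([0.63993666, 0.08676842, 0.1296261 ]), 'tool_rot': array([-7.35117493e-04,  6.50573967e-01,  7.59442263e-01, -6.49828394e-04]), 'contact_force': array([-0.77086354,  0.0090902 , -0.12334549]), 'ft_torque': array([0.07246475, 0.05059685, 0.01430047]), 'grasp_force': 59.25870768522145, 'gripper_width': 0.27695521104589327}
blue_bin_floor 0.88 [324. 192. 141. 116.] cen [319.3 187.4] [0.6378 0.0906 0.007 ] box [0.64   0.0866 0.007 ] [[0.584, 0.032], [0.582, 0.129], [0.692, 0.137], [0.704, 0.039]]
yellow_bin_floor 0.61 [338.  71. 156. 136.] cen [334.4  67.3] [0.6349 0.184  0.007 ] box [0.6341 0.1838 0.007 ] [[0.577, 0.131], [0.578, 0.226], [0.687, 0.232], [0.696, 0.136]]
red_bin_floor 0.74 [308. 293. 115. 101.] cen [297.7 308.6] [ 0.6356 -0.0248  0.007 ] box [ 0.6306 -0.0242  0.007 ] [[0.562, -0.008], [0.596, 0.042], [0.702, -0.041], [0.67, -0.099]]
```

View pics/w4.png

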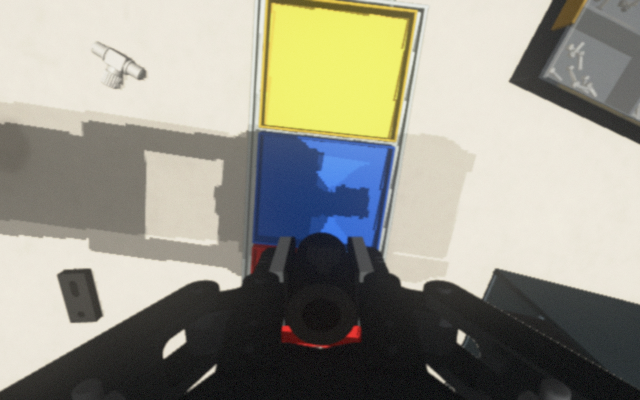

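The tall holder is held upright in the fingers at (320,280). The blue bin lies below it, with interior corners at about (258,132) and (393,143), and it's centred under the tool. I'll lower slowly.

```bash
python3 -m inch '[{"dx":0,"dy":0,"dz":0.04,"rx":0,"ry":0,"rz":0},{"dx":0,"dy":0,"dz":0.08,"rx":0,"ry":0,"rz":0},{"dx":0,"dy":0,"dz":0.11,"rx":0,"ry":0,"rz":0},{"dx":0,"dy":0,"dz":0.128,"rx":0,"ry":0,"rz":0},{"dx":0,"dy":0,"dz":0.133,"rx":0,"ry":0,"rz":0}]'; python3 -m inch '[{"dx":0,"dy":0,"dz":0.002,"rx":0,"ry":0,"rz":0},{"dx":0,"dy":0,"dz":0.004,"rx":0,"ry":0,"rz":0},{"dx":0,"dy":0,"dz":0.004,"rx":0,"ry":0,"rz":0}]';  python3 -m inch '[{"dx":0,"dy":0,"dz":0.002,"rx":0,"ry":0,"rz":0},{"dx":0,"dy":0,"dz":0.002,"rx":0,"ry":0,"rz":0}]'
```

```text
time: 8.6
tool_pos: [0.6383, 0.0866, 0.0224]
tool_rot: [-0.001, 0.651, 0.759, -0.001]
contact_force: [-0.4, 0.0, -0.9]
gripper_width: 0.283
grasp_force: 59.2
time: 8.9
tool_pos: [0.6411, 0.0867, 0.0224]
tool_rot: [0.001, 0.651, 0.759, 0.001]
contact_force: [-0.4, -1.0, 0.1]
gripper_width: 0.283
grasp_force: 59.2
time: 9.1
tool_pos: [0.6404, 0.0867, 0.0198]
tool_rot: [0.0, 0.651, 0.759, 0.0]
contact_force: [-0.4, 0.1, -0.6]
gripper_width: 0.28
grasp_force: 59.2
```

```bash
for i in 1 2 3; do python3 -m inch '[{"dx":0,"dy":0,"dz":0.001,"rx":0,"ry":0,"rz":0},{"dx":0,"dy":0,"dz":0.001,"rx":0,"ry":0,"rz":0}]' | grep -E 'pos|contact'; done
```

```text
tool_pos: [0.6401, 0.0867, 0.0185]
contact_force: [-0.2, -0.4, -0.3]
tool_pos: [0.64, 0.0867, 0.0175]
contact_force: [-0.5, 0.1, -1.3]
tool_pos: [0.64, 0.0867, 0.0168]
contact_force: [0.2, 0.4, -1.5]
```

```bash
for i in 1 2; do python3 -m inch '[{"dx":0,"dy":0,"dz":0.001,"rx":0,"ry":0,"rz":0},{"dx":0,"dy":0,"dz":0.001,"rx":0,"ry":0,"rz":0}]' | grep -E 'pos|contact'; done
```

```text
tool_pos: [0.64, 0.0867, 0.016]
contact_force: [0.0, 0.3, -0.9]
tool_pos: [0.64, 0.0867, 0.0152]
contact_force: [-0.4, -0.3, -0.1]
```

```bash
for i in 1 2; do python3 -m inch '[{"dx":0,"dy":0,"dz":0.001,"rx":0,"ry":0,"rz":0},{"dx":0,"dy":0,"dz":0.001,"rx":0,"ry":0,"rz":0}]' | grep -E 'pos|contact|width'; done; python3 -c "
from look import *
look('w5',['tall_holder_center'],.032); im=optics.grab_frame('scene'); ci=optics.camera_info('scene'); im2=optics.grab_frame('side')
a=cv2.resize(im[150:250,200:330],(520,400),interpolation=2); b=cv2.resize(im2[170:260,210:327],(520,400),interpolation=2); save(np.vstack([a[:300],b[:300]]),'s5.png')"
```

```text
tool_pos: [0.6402, 0.0867, 0.0151]
contact_force: [-1.7, 0.3, 4.3]
gripper_width: 0.28
tool_pos: [0.6403, 0.0867, 0.0151]
contact_force: [-5.0, 0.5, 8.1]
gripper_width: 0.281
tall_holder_center 0.85 [322. 287.  72. 112.] cen [320.4 291.4] [0.6416 0.0777 0.032 ] box [0.6414 0.0794 0.032 ] [[0.624, 0.102], [0.651, 0.107], [0.661, 0.054], [0.63, 0.049]]
```

View pics/s5.png

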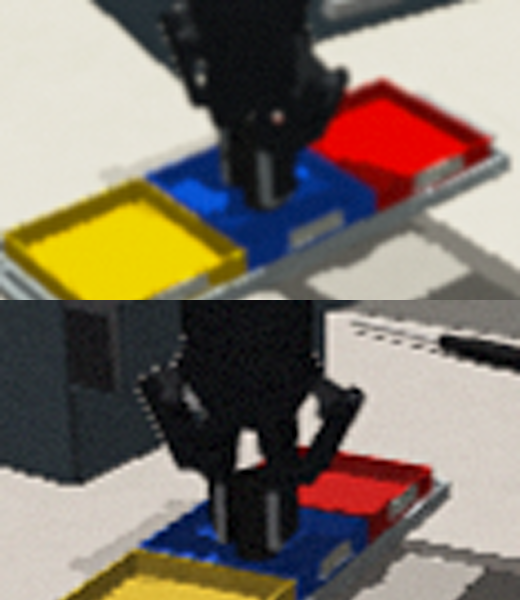

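The holder stands inside the blue bin between the fingers, and the force has risen to 8 N, so it's on the floor. Next I ease off, release and lift.

```bash
python3 -m inch '[{"dx":0,"dy":0,"dz":-0.002,"rx":0,"ry":0,"rz":0},{"dx":0,"dy":0,"dz":-0.002,"rx":0,"ry":0,"rz":0}]'|grep -E 'pos|contact';  python3 -m inch '[{"dx":0,"dy":0,"dz":0,"rx":0,"ry":0,"rz":0},{"dx":0,"dy":0,"dz":0,"rx":0,"ry":0,"rz":0},{"dx":0,"dy":0,"dz":0,"rx":0,"ry":0,"rz":0},{"dx":0,"dy":0,"dz":0,"rx":0,"ry":0,"rz":0}]' 0; python3 -m inch '[{"dx":0,"dy":0,"dz":-0.03,"rx":0,"ry":0,"rz":0},{"dx":0,"dy":0,"dz":-0.07,"rx":0,"ry":0,"rz":0},{"dx":0,"dy":0,"dz":-0.12,"rx":0,"ry":0,"rz":0},{"dx":0,"dy":0,"dz":-0.17,"rx":0,"ry":0,"rz":0},{"dx":0,"dy":0,"dz":-0.17,"rx":0,"ry":0,"rz":0}]'; python3 -c "
from look import *
print(state()['time']);look('w6',['tall_holder_center','blue_bin_floor'],.032)
optics.grab_frame('scene');print(nets.boxes_of('scene','tall_holder_center')[:2])
go([.4495,.267,.15],np.radians(71.3))"
```

```text
tool_pos: [0.6403, 0.0867, 0.0153]
contact_force: [-1.0, 0.9, -1.8]
time: 11.3
tool_pos: [0.6401, 0.0867, 0.0152]
tool_rot: [0.0, 0.651, 0.759, -0.0]
contact_force: [-0.5, 0.7, 0.9]
gripper_width: 0.5
grasp_force: 0.0
time: 11.8
tool_pos: [0.6445, 0.0869, 0.1598]
tool_rot: [0.005, 0.651, 0.759, 0.005]
contact_force: [-0.2, -0.2, 1.8]
gripper_width: 0.499
grasp_force: 0.0
11.8
tall_holder_center 0.98 [314. 191.  35.  47.] cen [313.3 194.3] [0.6403 0.0829 0.032 ] box [0.6399 0.084  0.032 ] [[0.624, 0.102], [0.65, 0.106], [0.657, 0.065], [0.629, 0.061]]
tall_holder_center 0.34 [310. 278. 119. 100.] cen [313.3 277.9] [0.6519 0.0055 0.032 ] box [0.6425 0.0037 0.032 ] [[0.591, -0.044], [0.592, 0.046], [0.691, 0.049], [0.698, -0.042]]
blue_bin_floor 0.86 [318. 187. 128. 114.] cen [312.3 182. ] [0.638  0.0933 0.032 ] box [0.6386 0.0918 0.032 ] [[0.587, 0.043], [0.587, 0.131], [0.686, 0.138], [0.696, 0.048]]
[{'bbox': [262.9, 191.6, 16.2, 26.4], 'confidence': 0.8}, {'bbox': [282.4, 249.6, 15.6, 15.8], 'confidence': 0.31}]
go [0.4495 0.267  0.15  ] 1.2444197566719568 -> [[0.259, -0.1993, -0.0004], [-0.0024, 0.0002, 0.3203]] dist 0.261
```

View pics/w6.png

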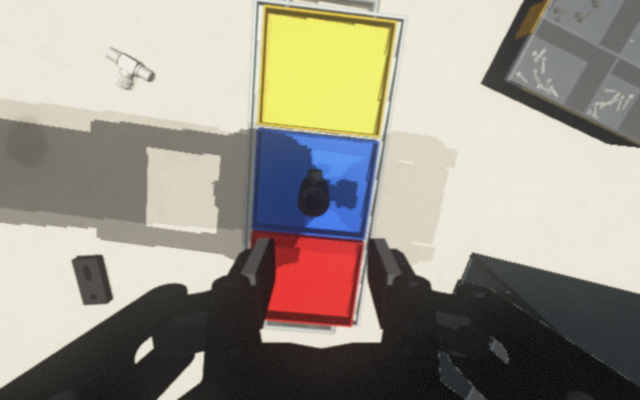

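The holder stands upright in the middle of the blue bin (313,192). Now to the long base.

```bash
python3 -m inch '[{"dx":0.259,"dy":-0.199,"dz":0,"rx":0,"ry":0,"rz":0.32},{"dx":0.259,"dy":-0.199,"dz":0,"rx":0,"ry":0,"rz":0.32},{"dx":0.259,"dy":-0.199,"dz":0,"rx":0,"ry":0,"rz":0.32},{"dx":0.259,"dy":-0.199,"dz":0,"rx":0,"ry":0,"rz":0.32},{"dx":0.259,"dy":-0.199,"dz":0,"rx":0,"ry":0,"rz":0.32}]'; python3 -m inch '[{"dx":0.007,"dy":-0.007,"dz":0.02,"rx":0,"ry":0,"rz":0},{"dx":0.007,"dy":-0.007,"dz":0.02,"rx":0,"ry":0,"rz":0},{"dx":0.007,"dy":-0.007,"dz":0.02,"rx":0,"ry":0,"rz":0}]'
python3 -c "
from look import *
print(pose()[0],yaw(),state()['time'])
b=look('w7',['long_base_center'],.007); n='long_base_center'
import pickle
a=pickle.load(open('w2.pkl','rb'));cs,cd=optics.camera_info('scene'),optics.camera_info('side')
print(tri([(a['ci'],*a[n]),(b['ci'],*b[n]),(cs,241,279),(cd,299,280)]).round(4))
"
```

```text
time: 12.55
tool_pos: [0.4567, 0.2597, 0.1492]
tool_rot: [-0.0, 0.813, 0.583, -0.002]
contact_force: [0.3, 0.9, 0.3]
gripper_width: 0.504
grasp_force: 0.0
time: 12.85
tool_pos: [0.4554, 0.2654, 0.1337]
tool_rot: [-0.0, 0.813, 0.583, -0.002]
contact_force: [-0.7, 0.3, -0.7]
gripper_width: 0.503
grasp_force: 0.0
[0.45541597 0.26539997 0.13370801] 1.2445874285622036 12.85
long_base_center 0.96 [314. 192.  29.  92.] cen [313.4 190.1] [0.4492 0.2681 0.007 ] box [0.4493 0.2681 0.007 ] [[0.423, 0.234], [0.45, 0.308], [0.473, 0.3], [0.449, 0.226]]
[0.4494 0.2679 0.0033]
```

View pics/w7.png

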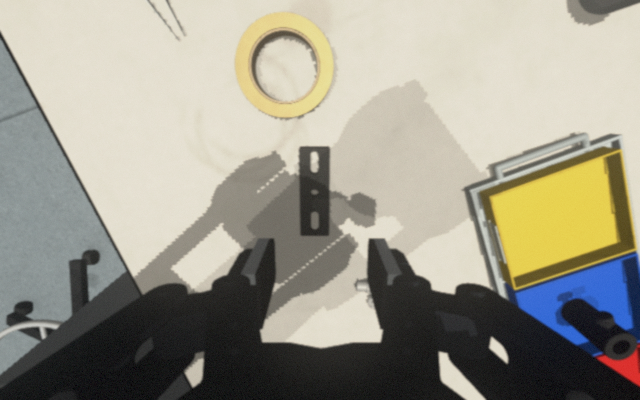

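The base lies at (314,191), lined up with the tool's x, and the fingers straddle it clear of the tape ring at (284,65) and the tee at (365,290). Going down to grip.

```bash
python3 -m inch '[{"dx":0.001,"dy":-0.008,"dz":0.05,"rx":0,"ry":0,"rz":0},{"dx":0.001,"dy":-0.008,"dz":0.1,"rx":0,"ry":0,"rz":0},{"dx":0.001,"dy":-0.008,"dz":0.14,"rx":0,"ry":0,"rz":0},{"dx":0.001,"dy":-0.008,"dz":0.158,"rx":0,"ry":0,"rz":0},{"dx":0.001,"dy":-0.008,"dz":0.162,"rx":0,"ry":0,"rz":0}]'; python3 -m inch '[{"dx":0,"dy":0,"dz":0,"rx":0,"ry":0,"rz":0},{"dx":0,"dy":0,"dz":0,"rx":0,"ry":0,"rz":0},{"dx":0,"dy":0,"dz":0,"rx":0,"ry":0,"rz":0},{"dx":0,"dy":0,"dz":0,"rx":0,"ry":0,"rz":0},{"dx":0,"dy":0,"dz":0,"rx":0,"ry":0,"rz":0}]' -1; python3 -m inch '[{"dx":0,"dy":0,"dz":0,"rx":0,"ry":0,"rz":0},{"dx":0,"dy":0,"dz":0,"rx":0,"ry":0,"rz":0}]'
```

```text
time: 13.45
tool_pos: [0.4495, 0.2678, 0.004]
tool_rot: [-0.0, 0.813, 0.582, -0.002]
contact_force: [-0.9, -0.3, 0.4]
gripper_width: 0.503
grasp_force: 0.0
time: 13.95
tool_pos: [0.4513, 0.2696, 0.0074]
tool_rot: [0.0, 0.812, 0.583, 0.002]
contact_force: [0.2, -0.3, 6.1]
gripper_width: 0.25
grasp_force: 59.9
time: 14.15
tool_pos: [0.4513, 0.2696, 0.0074]
tool_rot: [0.0, 0.812, 0.583, 0.001]
contact_force: [-0.7, -0.0, 5.7]
gripper_width: 0.253
grasp_force: 60.1
```

```bash
python3 -m inch '[{"dx":0,"dy":0,"dz":-0.03,"rx":0,"ry":0,"rz":0},{"dx":0,"dy":0,"dz":-0.08,"rx":0,"ry":0,"rz":0},{"dx":0,"dy":0,"dz":-0.13,"rx":0,"ry":0,"rz":0},{"dx":0,"dy":0,"dz":-0.16,"rx":0,"ry":0,"rz":0},{"dx":0,"dy":0,"dz":-0.16,"rx":0,"ry":0,"rz":0}]'
python3 -c "
from look import *
print(state()['time']);look('w8',['long_base_center'],.13); go([.638,.1836,.13],0)
print(go([.638,.1836,.13],0.622))"
```

```text
time: 14.65
tool_pos: [0.4526, 0.2703, 0.1387]
tool_rot: [0.001, 0.812, 0.583, 0.004]
contact_force: [-0.0, -0.1, -0.3]
gripper_width: 0.253
grasp_force: 58.8
14.65
long_base_center 0.58 [321. 259.  54. 155.] cen [320.3 256.4] [0.4509 0.266  0.13  ] box [0.4506 0.2657 0.13  ] [[0.422, 0.229], [0.452, 0.307], [0.476, 0.298], [0.449, 0.219]]
go [0.638  0.1836 0.13  ] 0 -> [[-0.026, 0.2571, 0.0046], [-0.0, -0.0003, 0.83]] dist 0.207
go [0.638  0.1836 0.13  ] 0.622 -> [[-0.026, 0.2571, 0.0046], [0.0001, -0.0003, 0.4153]] dist 0.207
[[-0.026, 0.2571, 0.0046], [0.0001, -0.0003, 0.4153]]
```

View pics/w8.png

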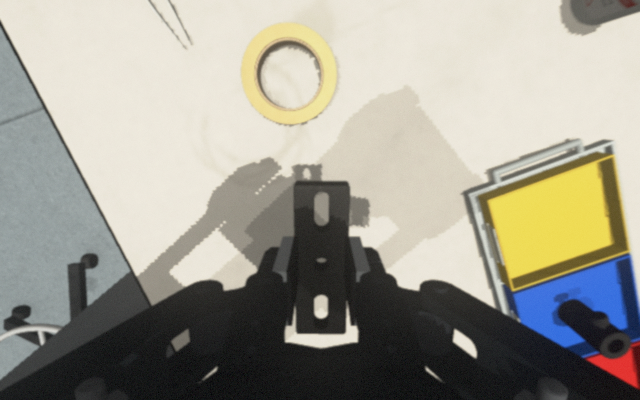

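The base is held level between the pads at (321,258). Carry it over the yellow bin while turning it to lie along the bin's 100 mm side.

```bash
python3 -m inch '[{"dx":-0.024,"dy":0.263,"dz":0,"rx":0,"ry":0,"rz":0.415},{"dx":-0.024,"dy":0.263,"dz":0,"rx":0,"ry":0,"rz":0.415},{"dx":-0.024,"dy":0.263,"dz":0,"rx":0,"ry":0,"rz":0.415},{"dx":-0.024,"dy":0.263,"dz":0,"rx":0,"ry":0,"rz":0.415},{"dx":-0.024,"dy":0.263,"dz":0,"rx":0,"ry":0,"rz":0.415}]';python3 -m inch '[{"dx":0,"dy":0,"dz":0,"rx":0,"ry":0,"rz":0.415},{"dx":0,"dy":0,"dz":0,"rx":0,"ry":0,"rz":0.415},{"dx":0,"dy":0,"dz":0,"rx":0,"ry":0,"rz":0.415},{"dx":0,"dy":0,"dz":0,"rx":0,"ry":0,"rz":0.415},{"dx":0,"dy":0,"dz":0,"rx":0,"ry":0,"rz":0.415}]'
python3 -c "
from look import *
print(state()['time'],pose()[0],yaw());look('w9',['long_base_center','yellow_bin_floor'],.13)
im=optics.grab_frame('scene')"
```

```text
time: 15.25
tool_pos: [0.6453, 0.1805, 0.1303]
tool_rot: [0.0, 0.953, 0.303, -0.002]
contact_force: [-0.3, 0.7, -0.3]
gripper_width: 0.256
grasp_force: 58.9
time: 15.75
tool_pos: [0.6412, 0.1837, 0.131]
tool_rot: [0.0, 1.0, 0.0, -0.002]
contact_force: [0.3, -0.0, -0.7]
gripper_width: 0.253
grasp_force: 58.9
15.75 [0.64122352 0.18365019 0.131038  ] 3.480639910121057e-05
long_base_center 0.81 [319. 258.  55. 154.] cen [320.7 256.1] [0.64  0.184 0.13 ] box [0.6396 0.1838 0.13  ] [[0.676, 0.196], [0.676, 0.171], [0.597, 0.17], [0.597, 0.198]]
yellow_bin_floor 0.76 [324. 198. 118. 129.] cen [328.2 180. ] [0.6768 0.1806 0.13  ] box [0.6688 0.1817 0.13  ] [[0.696, 0.208], [0.698, 0.158], [0.639, 0.152], [0.636, 0.208]]
```

View pics/w9.png

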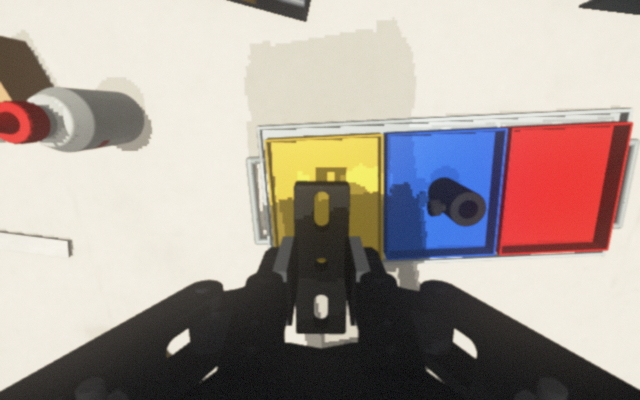

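The base is held at (320,258) over the yellow bin, whose rim corners are at about (268,141) and (382,134). Checking the centring from the rims before lowering.

```bash
python3 -c "
from h import *
ci=optics.camera_info('wrist')
for q in [(268,141),(382,134),(386,133),(508,126),(385,258),(498,252),(510,126),(632,121),(500,252),(607,249)]: print(q,onz(ci,*q,.022).round(4))"
```

```text
(268, 141) [0.6849 0.2242 0.022 ]
(382, 134) [0.6903 0.1378 0.022 ]
(386, 133) [0.6911 0.1349 0.022 ]
(508, 126) [0.6965 0.0436 0.022 ]
(385, 258) [0.5883 0.1301 0.022 ]
(498, 252) [0.594  0.0364 0.022 ]
(510, 126) [0.6965 0.0421 0.022 ]
(632, 121) [ 0.7004 -0.0486  0.022 ]
(500, 252) [0.594  0.0347 0.022 ]
(607, 249) [ 0.5969 -0.0537  0.022 ]
```

The bin centre comes out at (.638,.179) and the tray is turned by about +4°. I'll correct for both and go down.

```bash
python3 -m inch '[{"dx":-0.003,"dy":0.005,"dz":0.02,"rx":0,"ry":0,"rz":-0.045},{"dx":-0.003,"dy":0.005,"dz":0.06,"rx":0,"ry":0,"rz":-0.045},{"dx":-0.003,"dy":0.005,"dz":0.1,"rx":0,"ry":0,"rz":-0.045},{"dx":-0.003,"dy":0.005,"dz":0.125,"rx":0,"ry":0,"rz":-0.045},{"dx":-0.003,"dy":0.005,"dz":0.134,"rx":0,"ry":0,"rz":-0.045}]'; python3 -m inch '[{"dx":0,"dy":0,"dz":0.003,"rx":0,"ry":0,"rz":0},{"dx":0,"dy":0,"dz":0.003,"rx":0,"ry":0,"rz":0},{"dx":0,"dy":0,"dz":0.003,"rx":0,"ry":0,"rz":0}]' | grep -E 'pos|contact'; for i in 1 2 3; do python3 -m inch '[{"dx":0,"dy":0,"dz":0.0015,"rx":0,"ry":0,"rz":0},{"dx":0,"dy":0,"dz":0.0015,"rx":0,"ry":0,"rz":0}]' | grep -E 'pos|contact'; done
```

```text
time: 16.45
tool_pos: [0.6383, 0.1791, 0.023]
tool_rot: [0.0, 0.999, 0.034, -0.003]
contact_force: [-0.6, -0.2, -1.0]
gripper_width: 0.253
grasp_force: 58.9
tool_pos: [0.642, 0.1798, 0.026]
contact_force: [-0.7, 0.1, 0.5]
tool_pos: [0.6413, 0.1796, 0.0238]
contact_force: [-0.4, -0.4, 0.3]
tool_pos: [0.6407, 0.1795, 0.0217]
contact_force: [0.2, -0.2, 0.1]
tool_pos: [0.6405, 0.1794, 0.0202]
contact_force: [-0.1, 0.0, -0.9]
```

```bash
for i in 1 2 3 4; do python3 -m inch '[{"dx":0,"dy":0,"dz":0.0015,"rx":0,"ry":0,"rz":0},{"dx":0,"dy":0,"dz":0.0015,"rx":0,"ry":0,"rz":0}]' | grep -E 'pos|contact'; done
```

```text
tool_pos: [0.6406, 0.1795, 0.0191]
contact_force: [0.5, -0.4, -1.0]
tool_pos: [0.6406, 0.1795, 0.0179]
contact_force: [-0.1, 0.1, 0.6]
tool_pos: [0.6406, 0.1795, 0.0167]
contact_force: [0.1, -0.1, -0.6]
tool_pos: [0.6406, 0.1795, 0.0155]
contact_force: [-0.2, 0.1, 0.0]
```

```bash
for i in 1 2 3; do python3 -m inch '[{"dx":0,"dy":0,"dz":0.001,"rx":0,"ry":0,"rz":0},{"dx":0,"dy":0,"dz":0.001,"rx":0,"ry":0,"rz":0}]' | grep -E 'pos|contact'; done
```

```text
tool_pos: [0.6406, 0.1795, 0.0148]
contact_force: [-0.6, 0.8, 0.0]
tool_pos: [0.6408, 0.1795, 0.0145]
contact_force: [-0.1, 0.6, 2.2]
tool_pos: [0.6408, 0.1795, 0.0145]
contact_force: [-4.1, -0.4, 5.7]
```

```bash
python3 -m inch '[{"dx":0,"dy":0,"dz":-0.002,"rx":0,"ry":0,"rz":0},{"dx":0,"dy":0,"dz":-0.002,"rx":0,"ry":0,"rz":0}]'|grep -E 'pos|contact';  python3 -m inch '[{"dx":0,"dy":0,"dz":0,"rx":0,"ry":0,"rz":0},{"dx":0,"dy":0,"dz":0,"rx":0,"ry":0,"rz":0},{"dx":0,"dy":0,"dz":0,"rx":0,"ry":0,"rz":0},{"dx":0,"dy":0,"dz":0,"rx":0,"ry":0,"rz":0}]' 0; python3 -m inch '[{"dx":0,"dy":0,"dz":-0.03,"rx":0,"ry":0,"rz":0},{"dx":0,"dy":0,"dz":-0.07,"rx":0,"ry":0,"rz":0},{"dx":0,"dy":0,"dz":-0.12,"rx":0,"ry":0,"rz":0},{"dx":0,"dy":0,"dz":-0.15,"rx":0,"ry":0,"rz":0},{"dx":0,"dy":0,"dz":-0.15,"rx":0,"ry":0,"rz":0}]'; python3 -c "
from look import *
print(state()['time']);look('w10',['long_base_center'],.012)
go([.472,.16,.13],np.radians(-32))"
```

```text
tool_pos: [0.6409, 0.1795, 0.015]
contact_force: [0.4, 0.4, -0.5]
time: 19.35
tool_pos: [0.6407, 0.1795, 0.0148]
tool_rot: [-0.0, 0.999, 0.034, -0.0]
contact_force: [0.4, 0.3, 0.4]
gripper_width: 0.5
grasp_force: 0.0
time: 19.85
tool_pos: [0.6439, 0.18, 0.1409]
tool_rot: [-0.001, 0.999, 0.034, 0.005]
contact_force: [-0.1, 0.2, 0.1]
gripper_width: 0.498
grasp_force: 0.0
19.85
long_base_center 0.96 [322. 200.  30.  89.] cen [320.9 199. ] [0.6374 0.18   0.012 ] box [0.6378 0.1804 0.012 ] [[0.675, 0.196], [0.676, 0.17], [0.598, 0.164], [0.596, 0.191]]
long_base_center 0.25 [320. 201. 113. 122.] cen [320.8 198.7] [0.6377 0.1802 0.012 ] box [0.6357 0.1794 0.012 ] [[0.575, 0.226], [0.685, 0.229], [0.691, 0.137], [0.582, 0.125]]
go [0.472 0.16  0.13 ] -0.5585053606381855 -> [[-0.2123, 0.0101, 0.0063], [-0.0003, -0.0006, 0.4172]] dist 0.17
```

View pics/w10.png

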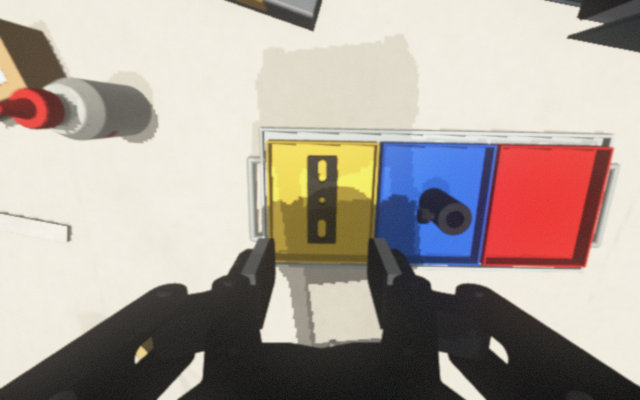

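The base lies flat in the middle of the yellow bin (321,199), and the holder still stands in the blue one. Now the tee.

```bash
python3 -m inch '[{"dx":-0.212,"dy":0.01,"dz":0.006,"rx":0,"ry":0,"rz":0.417},{"dx":-0.212,"dy":0.01,"dz":0.006,"rx":0,"ry":0,"rz":0.417},{"dx":-0.212,"dy":0.01,"dz":0.006,"rx":0,"ry":0,"rz":0.417},{"dx":-0.212,"dy":0.01,"dz":0.006,"rx":0,"ry":0,"rz":0.417},{"dx":-0.212,"dy":0.01,"dz":0.006,"rx":0,"ry":0,"rz":0.417}]'; python3 -m inch '[{"dx":0,"dy":0,"dz":0,"rx":0,"ry":0,"rz":0}]' | grep pos
python3 -c "
from look import *
print(pose()[0],yaw(),state()['time'])
b=look('w11',['tee_center'],.006)
im=cv2.imread('pics/w11.png')[120:270,220:420]; cv2.imwrite('pics/w11c.png',cv2.resize(im,(800,600),interpolation=2))"
```

```text
time: 20.45
tool_pos: [0.4679, 0.1597, 0.1267]
tool_rot: [0.001, 0.961, -0.276, -0.003]
contact_force: [1.6, 0.1, 0.5]
gripper_width: 0.496
grasp_force: 0.0
tool_pos: [0.4715, 0.16, 0.1288]
[0.47152877 0.15995766 0.12876066] -0.5564757852637677 20.55
tee_center 0.7 [324. 191.  38.  43.] cen [319.6 190. ] [0.4733 0.1604 0.006 ] box [0.4716 0.1575 0.006 ] [[0.494, 0.161], [0.483, 0.138], [0.448, 0.154], [0.46, 0.178]]
```

View pics/w11c.png

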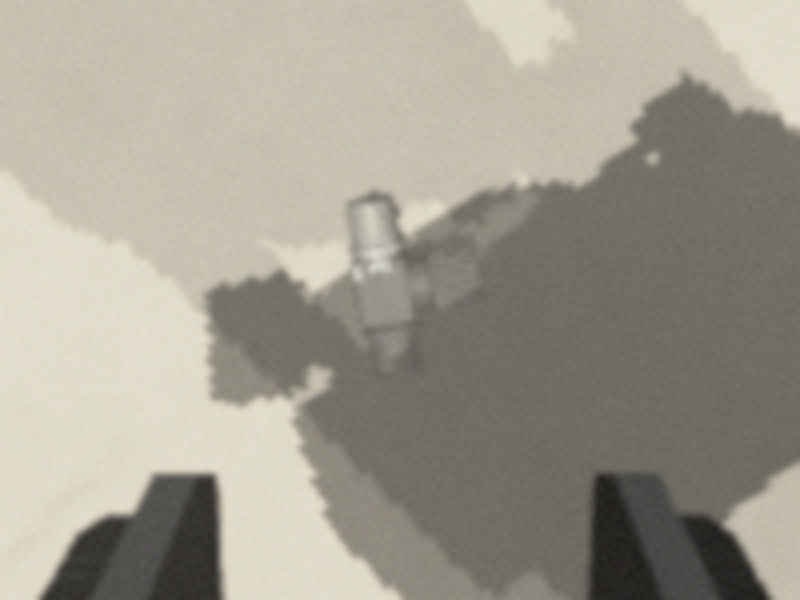

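The tee's bar runs from (313,169) to (319,212) with its stem tip at (340,187). I need about 9° more turn, and the outline centre is near (324,189).

```bash
python3 -c "
from h import *
import pickle
b=pickle.load(open('w11.pkl','rb'));a=pickle.load(open('w2.pkl','rb'))
t=onz(b['ci'],324.2,189.2,.006);print(t, tri([(a['ci'],*a['tee_center']),(b['ci'],*b['tee_center']),(optics.camera_info('scene'),284,250)]).round(4))
p=onz(b['ci'],313,169,.006);q=onz(b['ci'],319.5,212.5,.006);print(np.degrees(np.arctan2(*(p-q)[[1,0]])),np.linalg.norm(p-q))
go([*t[:2],.006],np.radians(-23.5))"
```

```text
[0.47182588 0.15672612 0.006     ] [0.4716 0.1597 0.0034]
-23.825490576619384 0.037477154670520756
go [0.4718 0.1567 0.006 ] -0.41015237421866746 -> [[0.0012, 0.0042, 0.1547], [0.0002, 0.0002, -0.0977]] dist 0.124
```

```bash
python3 -m inch '[{"dx":0.001,"dy":0.004,"dz":0.03,"rx":0,"ry":0,"rz":-0.098},{"dx":0.001,"dy":0.004,"dz":0.08,"rx":0,"ry":0,"rz":-0.098},{"dx":0.001,"dy":0.004,"dz":0.12,"rx":0,"ry":0,"rz":-0.098},{"dx":0.001,"dy":0.004,"dz":0.145,"rx":0,"ry":0,"rz":-0.098},{"dx":0.001,"dy":0.004,"dz":0.152,"rx":0,"ry":0,"rz":-0.098}]'; python3 -m inch '[{"dx":0,"dy":0,"dz":0,"rx":0,"ry":0,"rz":0},{"dx":0,"dy":0,"dz":0,"rx":0,"ry":0,"rz":0},{"dx":0,"dy":0,"dz":0,"rx":0,"ry":0,"rz":0},{"dx":0,"dy":0,"dz":0,"rx":0,"ry":0,"rz":0},{"dx":0,"dy":0,"dz":0,"rx":0,"ry":0,"rz":0}]' -1; python3 -m inch '[{"dx":0,"dy":0,"dz":0,"rx":0,"ry":0,"rz":0},{"dx":0,"dy":0,"dz":0,"rx":0,"ry":0,"rz":0}]'
```

```text
time: 21.15
tool_pos: [0.4697, 0.1565, 0.0054]
tool_rot: [0.001, 0.979, -0.204, -0.003]
contact_force: [-0.4, 0.5, -0.5]
gripper_width: 0.499
grasp_force: 0.0
time: 21.65
tool_pos: [0.4717, 0.1571, 0.0094]
tool_rot: [-0.0, 0.979, -0.204, 0.001]
contact_force: [-0.2, -0.4, -0.6]
gripper_width: 0.256
grasp_force: 58.8
time: 21.85
tool_pos: [0.4712, 0.157, 0.0088]
tool_rot: [-0.0, 0.979, -0.204, 0.0]
contact_force: [-0.5, -0.3, 1.5]
gripper_width: 0.254
grasp_force: 58.9
```

```bash
python3 -m inch '[{"dx":0,"dy":0,"dz":-0.03,"rx":0,"ry":0,"rz":0},{"dx":0,"dy":0,"dz":-0.08,"rx":0,"ry":0,"rz":0},{"dx":0,"dy":0,"dz":-0.13,"rx":0,"ry":0,"rz":0},{"dx":0,"dy":0,"dz":-0.16,"rx":0,"ry":0,"rz":0},{"dx":0,"dy":0,"dz":-0.16,"rx":0,"ry":0,"rz":0}]'; for i in 1 2 3; do  python3 -m inch '[{"dx":0,"dy":0,"dz":0,"rx":0,"ry":0,"rz":-0.455},{"dx":0,"dy":0,"dz":0,"rx":0,"ry":0,"rz":-0.455},{"dx":0,"dy":0,"dz":0,"rx":0,"ry":0,"rz":-0.455},{"dx":0,"dy":0,"dz":0,"rx":0,"ry":0,"rz":-0.455},{"dx":0,"dy":0,"dz":0,"rx":0,"ry":0,"rz":-0.455}]' | grep pos; done; python3 -c "
from look import *
look('w12',['tee_center'],.13); print(yaw(),state()['gripper_width']);go([.645,-.006,.135],np.radians(94))"
```

```text
time: 22.35
tool_pos: [0.4741, 0.1575, 0.1415]
tool_rot: [-0.002, 0.979, -0.204, 0.004]
contact_force: [0.3, 0.2, -0.5]
gripper_width: 0.254
grasp_force: 58.9
tool_pos: [0.47, 0.1568, 0.1346]
tool_pos: [0.47, 0.1568, 0.1346]
tool_pos: [0.47, 0.1568, 0.1346]
tee_center 0.61 [321. 251.  52.  78.] cen [313.9 252.3] [0.4667 0.1559 0.13  ] box [0.4697 0.156  0.13  ] [[0.456, 0.174], [0.479, 0.177], [0.484, 0.136], [0.46, 0.133]]
1.6359849451210755 0.2559161321168561
go [ 0.645 -0.006  0.135] 1.6406094968746698 -> [[-0.2173, 0.2049, -0.0008], [-0.0018, 0.0002, -0.0031]] dist 0.239
```

View pics/w12.png

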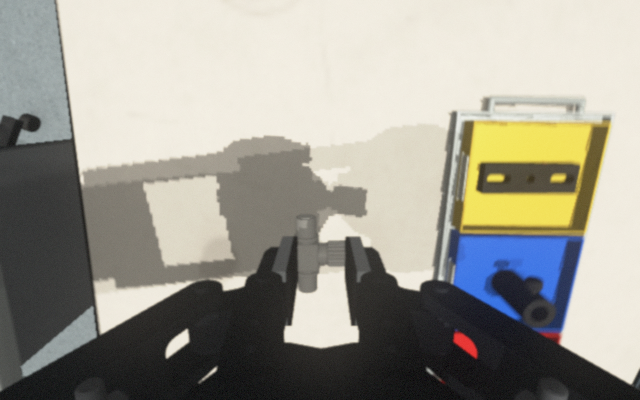

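The tee is held level at (320,253), and the base and holder sit well in their bins. On to the red bin.

```bash
python3 -m inch '[{"dx":-0.06,"dy":0.056,"dz":0,"rx":0,"ry":0,"rz":0},{"dx":-0.11,"dy":0.103,"dz":0,"rx":0,"ry":0,"rz":0},{"dx":-0.15,"dy":0.141,"dz":0,"rx":0,"ry":0,"rz":0},{"dx":-0.18,"dy":0.17,"dz":0,"rx":0,"ry":0,"rz":0},{"dx":-0.217,"dy":0.205,"dz":0,"rx":0,"ry":0,"rz":0}]'; python3 -m inch '[{"dx":0,"dy":0,"dz":0.04,"rx":0,"ry":0,"rz":0},{"dx":0,"dy":0,"dz":0.08,"rx":0,"ry":0,"rz":0},{"dx":0,"dy":0,"dz":0.11,"rx":0,"ry":0,"rz":0},{"dx":0,"dy":0,"dz":0.125,"rx":0,"ry":0,"rz":0},{"dx":0,"dy":0,"dz":0.135,"rx":0,"ry":0,"rz":0}]';for i in 1 2 3; do python3 -m inch '[{"dx":0,"dy":0,"dz":0.0015,"rx":0,"ry":0,"rz":0},{"dx":0,"dy":0,"dz":0.0015,"rx":0,"ry":0,"rz":0}]' | grep -E 'pos|contact'; done
```

```text
time: 24.45
tool_pos: [0.6471, -0.0075, 0.1351]
tool_rot: [-0.0, 0.685, 0.729, -0.0]
contact_force: [0.0, 0.3, -0.2]
gripper_width: 0.256
grasp_force: 58.9
time: 24.95
tool_pos: [0.645, -0.0054, 0.0265]
tool_rot: [-0.001, 0.684, 0.73, -0.001]
contact_force: [0.4, -0.0, 0.1]
gripper_width: 0.258
grasp_force: 59.0
tool_pos: [0.6468, -0.0055, 0.0283]
contact_force: [-0.2, -0.1, 0.2]
tool_pos: [0.6469, -0.0056, 0.0274]
contact_force: [-0.3, 0.0, -0.9]
tool_pos: [0.6462, -0.0055, 0.0252]
contact_force: [-0.1, -0.9, 0.8]
```

```bash
python3 -m inch '[{"dx":0,"dy":0,"dz":0.003,"rx":0,"ry":0,"rz":0},{"dx":0,"dy":0,"dz":0.006,"rx":0,"ry":0,"rz":0},{"dx":0,"dy":0,"dz":0.008,"rx":0,"ry":0,"rz":0},{"dx":0,"dy":0,"dz":0.008,"rx":0,"ry":0,"rz":0}]' | grep -E 'pos|contact'; for i in 1 2 3; do python3 -m inch '[{"dx":0,"dy":0,"dz":0.0012,"rx":0,"ry":0,"rz":0},{"dx":0,"dy":0,"dz":0.0012,"rx":0,"ry":0,"rz":0}]' | grep -E 'pos|contact'; done
```

```text
tool_pos: [0.6456, -0.0055, 0.0179]
contact_force: [-0.4, 0.4, -0.6]
tool_pos: [0.646, -0.0055, 0.0174]
contact_force: [0.1, -0.2, 0.1]
tool_pos: [0.646, -0.0055, 0.0165]
contact_force: [0.0, -0.3, -0.2]
tool_pos: [0.6462, -0.0056, 0.0159]
contact_force: [0.5, -0.1, 0.2]
```

```bash
for i in 1 2; do python3 -m inch '[{"dx":0,"dy":0,"dz":0.001,"rx":0,"ry":0,"rz":0},{"dx":0,"dy":0,"dz":0.001,"rx":0,"ry":0,"rz":0}]' | grep -E 'pos|contact'; done
```

```text
tool_pos: [0.6463, -0.0056, 0.0158]
contact_force: [-3.0, 0.7, 5.0]
tool_pos: [0.6463, -0.0056, 0.0157]
contact_force: [-5.0, 0.7, 9.9]
```

Contact is at the expected height. Ease off, release, lift and check.

```bash
python3 -m inch '[{"dx":0,"dy":0,"dz":-0.002,"rx":0,"ry":0,"rz":0},{"dx":0,"dy":0,"dz":-0.002,"rx":0,"ry":0,"rz":0}]'|grep -E 'pos|contact';  python3 -m inch '[{"dx":0,"dy":0,"dz":0,"rx":0,"ry":0,"rz":0},{"dx":0,"dy":0,"dz":0,"rx":0,"ry":0,"rz":0},{"dx":0,"dy":0,"dz":0,"rx":0,"ry":0,"rz":0},{"dx":0,"dy":0,"dz":0,"rx":0,"ry":0,"rz":0}]' 0; python3 -m inch '[{"dx":0,"dy":0,"dz":-0.03,"rx":0,"ry":0,"rz":0},{"dx":0,"dy":0,"dz":-0.07,"rx":0,"ry":0,"rz":0},{"dx":0,"dy":0,"dz":-0.12,"rx":0,"ry":0,"rz":0},{"dx":0,"dy":0,"dz":-0.18,"rx":0,"ry":0,"rz":0},{"dx":0,"dy":0,"dz":-0.2,"rx":0,"ry":0,"rz":0}]'; python3 -c "
from look import *
print(state()['time']);look('w13',['tee_center','long_base_center','tall_holder_center'],.012)"
```

```text
tool_pos: [0.6463, -0.0056, 0.0158]
contact_force: [-0.8, -0.1, 2.2]
time: 27.55
tool_pos: [0.6459, -0.0055, 0.0154]
tool_rot: [-0.0, 0.684, 0.73, -0.0]
contact_force: [-0.3, 0.1, -0.4]
gripper_width: 0.5
grasp_force: 0.0
time: 28.05
tool_pos: [0.649, -0.0059, 0.1825]
tool_rot: [0.004, 0.684, 0.73, 0.003]
contact_force: [1.5, -0.6, 1.4]
gripper_width: 0.497
grasp_force: 0.0
28.05
tee_center 0.77 [315. 180.  29.  40.] cen [312.8 179.5] [ 0.6427 -0.0057  0.012 ] box [ 0.6458 -0.006   0.012 ] [[0.632, 0.012], [0.657, 0.013], [0.66, -0.024], [0.634, -0.026]]
tall_holder_center 0.72 [317.  71.  34.  50.] cen [315.9  73.8] [0.6398 0.0905 0.012 ] box [0.6381 0.0918 0.012 ] [[0.616, 0.105], [0.642, 0.116], [0.661, 0.078], [0.634, 0.066]]
```

View pics/w13.png

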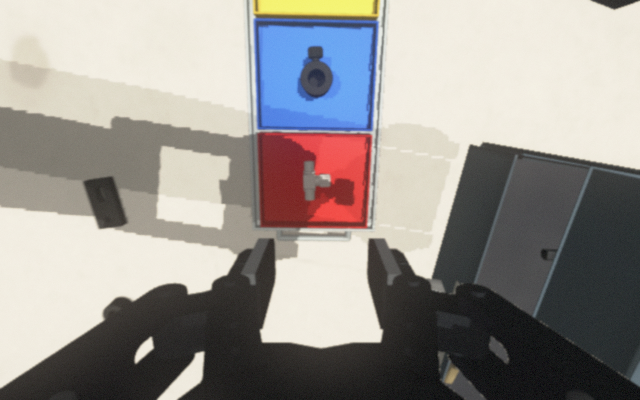

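The tee lies flat in the red bin (315,180), the holder stands in the blue bin (316,75), and the base was last seen flat in the yellow bin. The gripper is clear, so I'm handing in.

```bash
python3 -c "
from plant import ticket; print(ticket.job_done())"
```

```text
the job is handed in; nothing more can be done
None
```

The kit is in the tray and handed in at about 28 s: tall holder upright in blue, long base flat in yellow, tee in red, each lowered to floor contact before release, and none of the look-alikes touched.

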